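Find the heavy side of a microtome handwheel and hold it down

TASK

The microtome's handwheel is out of balance: its counterweight is clamped somewhere out of sight inside the closed wheel, and the drag in the drive keeps the wheel wherever it is left. Take the wheel by its crank handle, turn it right round at least once at an easy pace to feel which side is heavy, then bring the heavy side straight down to the bottom and finish while holding it there, the handle still gripped, so that a colleague can mark the light side on top. Leave the flask, the beaker and the slide box where they stand.

Things in the scene. Friction and masses are not known exactly. Their poses are not given: they have to be found in the camera images.
- microtome: rotary microtome, white with a dark grey top cover, fixed to the bench: 450 mm deep (x), 280 wide (y), 245 high. Origin under its centre, on the bench; z up. Its front (knife holder, specimen head) faces its -x, towards the robot; its right side, with the handwheel, faces its -y. The housing's right wall lies 125 mm from the origin towards -y
- wheel_hub (a point): centre of the handwheel: dark grey closed wheel with a bright round cover, 160 mm across, 28 mm thick, upright beside the housing's right wall. Axes as the microtome's: the wheel turns about this frame's y axis, 135 mm above the bench. Outer face 14 mm from here towards -y. Out of sight inside: a counterweight of about 0.9 kg, its centre 39 mm from the axis, clamped at any angle to the handle
- crank_grip: black round grip of the crank handle, 22 mm across, 80 mm long, standing out of the wheel's outer face parallel to the axis. Origin at its middle: 65 mm from the wheel's axis, 72 mm from the wheel_hub point towards -y. It turns freely on its stem, so a gripper holding it from above can stay pointing down all the way round; its y axis lies along the grip, the other two spin with it
- handwheel (a joint): wheel angle, rad, no end stops: 0 with the grip on top, pi/2 with it on the far (+x) side, 2 pi more each turn. Wheel and handle alone are balanced; the counterweight adds a torque of 0.29 to 0.41 N m when level with the axis. Steady drag 0.50 N m both ways, so it never turns by itself: the grip needs 1 to 14 N along its path, most with the heavy side going up past level, least coming down
- flask: glass conical flask with a brown paper cap, loose on the bench, 84 mm across, 150 mm high; origin under its centre. Leave alone
- slide_box: closed blue slide box, loose on the bench, 92 x 80 x 34 mm; origin under its centre. Leave alone
- beaker: open pale plastic beaker, loose on the bench, 68 mm across, 85 mm high; origin under its centre. Leave alone

How it is judged:
On the way:
1. the handwheel has been turned right round by its handle: a full turn, the handle back near where it started, gripped (distance of crank_grip from where it was at the start of the episode below 0.035 m and (value of joint handwheel above 4 rad or value of joint handwheel below -4 rad) and contact force between the fingers and crank_grip above 1 N), for 0.1 s.
At the end, for the whole second after the job is handed in: the wheel's heavy side is within 20 degrees of straight down, the wheel stands still (under 0.1 rad/s), the fingers grip the crank handle (more than 2 N), and flask, slide box and beaker are within 30 mm of where they stood (angle between counterweight_c0's own z axis and vertical above 2.79 rad and contact force between the fingers and crank_grip above 2 N and velocity of joint handwheel between -0.1 and 0.1 rad/s and distance of each of flask, slide_box, beaker from where it was at the start of the episode below 0.03 m); the arm keeps its last pose, push and grip.
It fails at once if the handwheel is spun fast (over 6 rad/s, about a turn a second) (velocity of joint handwheel above 6 rad/s or velocity of joint handwheel below -6 rad/s).
It fails at once if the flask, slide box or beaker is pushed over or away (distance of any of flask, slide_box, beaker from where it was at the start of the episode above 0.03 m or angle between any of flask, beaker's own z axis and vertical above 0.4 rad).
It also fails if it takes over 72 s, if anything falls off the work surface, if the arm or the gripper's body presses on something with over 40 N, if the wrist force passes 120 N, or if a joint passes its speed limit or range.

ROBOT

A 7-joint arm with a two-finger parallel gripper is mounted at the origin on the work surface. World frame = base frame: x ahead of the robot, y to its left, z up, the work surface at z = 0. Lengths are in m, angles in rad, forces in N, time in s.
With the tool pointing down it reaches from about 0.375 to 0.925 m from the base axis. Payload 3.1 kg.
Tool frame: the origin (TCP) lies between the finger pads; the fingertips stand 19 mm ahead of it and the grasp point (between the pads) is the TCP; z points along the fingers, y is the line along which they close (so a half turn about z gives the same grasp; the last joint's range is limited). The gripper opens to 85 mm and grips with 20 to 120 N. Pads are 22 mm wide; open, the fingers measure 114 mm over their backs; the gripper's body (76 mm by 85 mm) begins 54 mm behind the grasp point. The pads swing forward as they close: fully open they stand 13 mm farther back than shut.
Start: joints at [1.139, 0.383, 0.044, 1.598, -0.018, 1.161, -0.05], TCP at [0.213, -0.614, 0.25] pointing down, gripper open.
Joint ranges: [-2.61, 2.61], [-0.41, 2.15], [-1.48, 1.57], [0, 2.5], [-1.57, 4.71], [0.05, 1.97], [-2.85, 2.85]. Speed limits (rad/s): [2.79, 2.79, 3.14, 3.14, 3.14, 3.14, 3.14].

INTERFACE

Orientations are given as a unit quaternion [x, y, z, w].
In Python, from bench import move_ptp, movel, move_j, move_gripper, pause, inverse_kinematics, read_camera, camera_params, MotionError, sign_off, look_for, tip_of, read_time_s, read_qpos, read_joint_vel, read_effort, read_eef_pos, read_tcp_rot, read_ft_force, read_ft_torque, read_finger_gap, read_grasp_force gives the robot as it stands. Calls block until the motion is done:
- move_ptp(position, orientation): joint-space move of the TCP to a pose.
- movel(position, orientation=None, speed=0.15): straight line of the TCP; orientation=None keeps the orientation; speed is the mean speed in m/s.
- move_j(angles): joint-space move.
- move_gripper(opening, effort=None): finger opening in m; effort is the grip in N (None keeps the last); returns when the fingers have stopped.
- pause(seconds).
- inverse_kinematics(position, orientation): joint angles nearest the present ones, or None.
- read_camera(name): name is "scene" or "side" or "wrist"; returns the picture (400x640x3 uint8, red, green, blue); there is no depth.
- camera_params(name): a dict with "K" (3x3 intrinsics, pixels), "camera_from_world" (4x4, takes a point from world to camera coordinates). Camera axes: x right, y down, z forward; pixel columns grow to the right and rows downward; lengths in m; the calibration is good to about 2 mm. A picture is of the moment at which its call begins: read the wrist's pose just before it. camera_params takes no time and is no camera call; for the wrist camera it gives the pose at the moment of the call.
A pose or a line that the arm cannot do raises MotionError and nothing moves.
- sign_off(): hands the job in; it is judged then, once.
Trained networks look in the newest picture that a camera, given by its name, has taken for a name from the list of things; names that differ only in an ending like _2 or _b are one class to them, and where a whole thing is asked for, a point or a joint stands for the part that bears it (a point fixed in the world has none). Each returns a list of dicts, best first, with "confidence" (0 to 1); they miss things now and then, are a little off and sometimes report something else, mostly with a low value. They report only what shows in the picture. A call takes as long as a camera call.
- look_for(camera, name): "at" ([column, row] in pixels, amid what is visible of it).
- tip_of(camera, name): "at" ([column, row] in pixels: a listed point, or the origin of a listed thing).
Readings, each from a call of its own:
- read_time_s(): time.
- read_qpos(): joint angles.
- read_joint_vel(): joint speeds.
- read_effort(): joint torques, N m.
- read_eef_pos(): TCP position.
- read_tcp_rot(): TCP orientation.
- read_ft_force(): force on the tool from outside, world axes, zero at the start.
- read_ft_torque(): the same for the moment, N m.
- read_finger_gap(): finger opening in m.
- read_grasp_force(): force on a finger pad.
Only numpy, scipy, OpenCV 4.12 (cv2) and the standard library are available. Lean on these libraries where they do the work, as an engineer would, in place of code of your own. Each camera call takes 0.05 s, during which the arm holds its last target. There are 200 camera calls.

## Working session

There is one attempt and no reset: what is moved stays moved. The work goes in short steps, each a Python script; the robot and the scene stay as the last script left them, time stands still between calls to the robot, and variables do not carry over. Pictures are saved under pics/ and viewed, at most 10 in all, crops included, and the job is handed in when it is done.

```bash
mkdir -p pics; cat > h.py <<'E'
import numpy as np, cv2
from bench import *
def P(c):
    p=camera_params(c); return np.array(p["K"])@np.array(p["camera_from_world"])[:3]
def tri(Ps,uv):
    A=[]
    for M,(u,v) in zip(Ps,uv): A+= [u*M[2]-M[0], v*M[2]-M[1]]
    X=np.linalg.svd(np.array(A))[2][-1]; return X[:3]/X[3]
def proj(M,X):
    q=M@np.append(X,1); return q[:2]/q[2]
E
python3 - <<'E'
from h import *
ims=[]
for c in ("scene","side","wrist"):
    im=read_camera(c); cv2.imwrite(f"pics/{c}0.png",im[:,:,::-1])
    for n in ("wheel_hub","crank_grip","microtome","flask","slide_box","beaker"):
        print(c,n,[(np.round(d["at"],1).tolist(),round(d["confidence"],2)) for d in tip_of(c,n)[:2]])
for n in ("wheel_hub","crank_grip","microtome","flask","slide_box","beaker"):
    a=tip_of  # placeholder
    
print(read_time_s(),read_tcp_rot(),read_eef_pos())
np.savez("cams.npz",**{c:P(c) for c in("scene","side","wrist")})
a=cv2.imread("pics/scene0.png");b=cv2.imread("pics/side0.png")
cv2.imwrite("pics/both.png",np.vstack([a,b])[:, :][:800])
E
```

```text
scene wheel_hub []
scene crank_grip [([342.6, 208.1], 0.72)]
scene microtome []
scene flask [([285.0, 186.9], 0.78), ([231.5, 186.7], 0.74)]
scene slide_box [([244.6, 229.5], 0.6)]
scene beaker [([233.3, 186.5], 0.55)]
side wheel_hub [([312.3, 156.9], 0.96)]
side crank_grip [([344.2, 162.5], 0.47)]
side microtome [([294.1, 162.1], 0.7)]
side flask [([286.3, 318.1], 0.94)]
side slide_box []
side beaker [([341.5, 366.7], 0.73)]
wrist wheel_hub []
wrist crank_grip []
wrist microtome []
wrist flask []
wrist slide_box []
wrist beaker []
1.05 [9.86102312e-01 1.66139185e-01 2.32466032e-05 1.05369880e-05] [ 0.21299091 -0.61412966  0.25029634]
```

View pics/scene0.png

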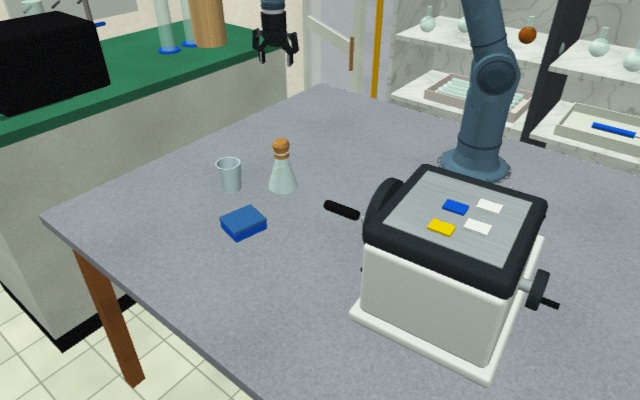

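View pics/side0.png

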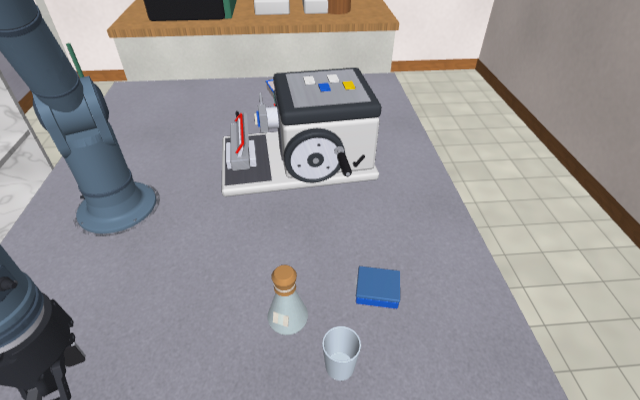

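```bash
python3 - <<'E'
from h import *
c=np.load("cams.npz"); S,D=c["scene"],c["side"]
print("grip",tri([S,D],[(342.6,208.1),(344.2,162.5)]))
for n,a,b in (("flask",(285,186.9),(286.3,318.1)),("beaker",(233.3,186.5),(341.5,366.7)),("flask2",(231.5,186.7),(286.3,318.1))): print(n,tri([S,D],[a,b]))
def plane(M,uv,z):
    u,v=uv;A=np.array([u*M[2]-M[0],v*M[2]-M[1]]);return np.linalg.solve(A[:,:2],-A[:,2]*z-A[:,3])
print("hub z.135",plane(D,(312.3,156.9),.135),"mic",plane(D,(294.1,162.1),0),"box",plane(S,(244.6,229.5),0))
for n in ("scene","side"): T=np.array(camera_params(n)["camera_from_world"]);print(n,-T[:3,:3].T@T[:3,3])
E
```

```text
grip [ 0.60568214 -0.06160411  0.15852837]
flask [ 0.44869828 -0.37633552 -0.00362933]
beaker [ 0.54728672 -0.48913388  0.00168686]
flask2 [ 0.51902507 -0.44811244  0.03739258]
hub z.135 [ 0.53282619 -0.00167643] mic [0.48532189 0.16312756] box [ 0.65501889 -0.32313986]
scene [1.23312419 0.37899678 0.73043128]
side [ 0.48395074 -0.83427185  0.73304644]
```

The scene picture shows the wheel at (385,210) with its grip at (342,208), and the flask, beaker and box at (283,170), (230,175) and (243,222). The side picture shows the hub at (316,159), the grip from (338,150) to (348,173), and the base's front edge running (222,188) to (377,179). The grip is on the far side, a bit above the axis. Next I go above it and look from close by.

```bash
cat >> h.py <<'E'
def plane(M,uv,z):
    u,v=uv;A=np.array([u*M[2]-M[0],v*M[2]-M[1]]);return np.linalg.solve(A[:,:2],-A[:,2]*z-A[:,3])
def quat(psi,s=1):
    a=(s*np.pi/2+psi)/2; return [float(np.cos(a)),float(np.sin(a)),0.,0.]
E
python3 - <<'E'
from h import *
D=P("side")
a,b=plane(D,(223,188),0),plane(D,(377,179.5),0); d=b-a; psi=np.arctan2(d[1],d[0]); print(a,b,np.linalg.norm(d),psi)
for s in (1,-1):
    print(s,[np.round(q,2).tolist() if (q:=inverse_kinematics(p,quat(psi,s))) is not None else None for p in ([.6,-.07,.3],[.6,-.07,.16],[.535,-.07,.2],[.535,-.07,.07],[.47,-.07,.135])])
E
```

```text
[0.27717606 0.05413508] [0.72716717 0.05678662] 0.44999892400481856 0.005892362653198155
1 [[0.51, 0.31, -0.56, 1.63, 0.17, 1.25, -0.08], [0.5, 0.45, -0.56, 1.77, 0.28, 1.0, -0.16], [0.53, 0.28, -0.55, 1.89, 0.17, 1.02, -0.08], [0.49, 0.47, -0.51, 1.97, 0.32, 0.78, -0.2], [0.56, 0.25, -0.55, 2.08, 0.17, 0.85, -0.08]]
-1 [[-0.92, 0.62, 1.38, 1.7, -0.63, 1.36, -2.56], [-0.87, 0.9, 1.37, 1.83, -0.94, 1.26, -2.35], [-1.0, 0.64, 1.39, 1.95, -0.69, 1.16, -2.47], [-0.93, 1.03, 1.37, 2.03, -1.14, 1.18, -2.17], [-1.05, 0.64, 1.39, 2.15, -0.76, 1.01, -2.37]]
```

The base edge measures 450 mm, as it should, so the yaw is about 0.006.

```bash
python3 - <<'E'
from h import *
q=quat(.006)
movel([.213,-.614,.36],speed=.25)
move_ptp([.6,-.09,.33],q)
obs=[]
for i,p in enumerate(([.6,-.09,.33],[.56,-.16,.33])):
    if i: move_ptp(p,q)
    pause(.3); M=P("wrist"); im=read_camera("wrist"); cv2.imwrite(f"pics/w{i}.png",im[:,:,::-1]); np.save(f"w{i}.npy",M)
    for n in ("wheel_hub","crank_grip"): print(i,n,[(np.round(d["at"],1).tolist(),round(d["confidence"],2)) for d in tip_of("wrist",n)[:2]])
    print(proj(M,np.array([.606,-.062,.158])),read_eef_pos())
read_camera("side")
for n in ("wheel_hub","crank_grip"): print("side",n,[(np.round(d["at"],1).tolist(),round(d["confidence"],2)) for d in tip_of("side",n)[:2]])
print(read_time_s())
cv2.imwrite("pics/w01.png",cv2.resize(np.vstack([cv2.imread("pics/w0.png"),cv2.imread("pics/w1.png")]),None,fx=.75,fy=.75))
E
```

```text
0 wheel_hub [([259.4, 77.0], 0.81)]
0 crank_grip [([329.2, 147.2], 0.85), ([233.6, 310.3], 0.6)]
[325.65684718 148.77614491] [ 0.59998965 -0.09002128  0.33000349]
1 wheel_hub []
1 crank_grip [([372.3, 72.5], 0.59)]
[371.51400106  72.80838697] [ 0.56031715 -0.15912897  0.32997542]
side wheel_hub []
side crank_grip [([343.2, 165.4], 0.58)]
5.4333
```

View pics/w01.png

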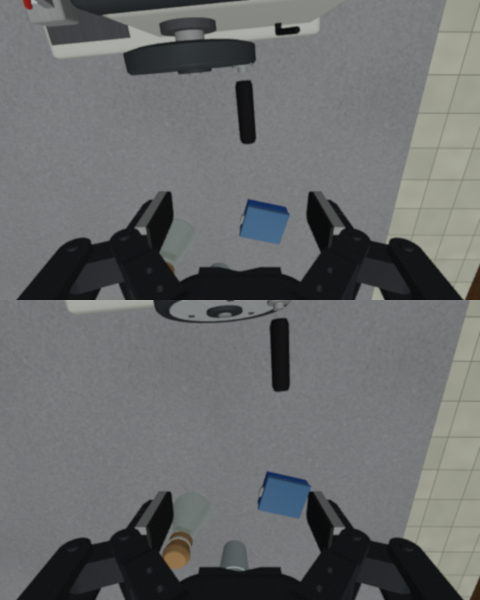

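The wrist views show the grip's black bar at about (327,149) and (373,73) in full pixels, with the wheel rim behind it. The detections agree. Now I triangulate.

```bash
python3 - <<'E'
from h import *
S,D=P("scene"),P("side");w0,w1=np.load("w0.npy"),np.load("w1.npy")
Ms=[S,D,D,w0,w1];uv=[(342.6,208.1),(344.2,162.5),(343.2,165.4),(329.2,147.2),(372.3,72.5)]
g=tri(Ms,uv);print("grip",g,[np.round(proj(M,g)-u,1).tolist() for M,u in zip(Ms,uv)])
print("gripW",tri([w0,w1],uv[3:]))
h=tri([D,w0],[(312.3,156.9),(259.4,77)]);print("hub",h,proj(D,h),proj(w0,h)); d=g-h;print(d,np.hypot(d[0],d[2]),np.arctan2(d[0],d[2]))
# yaw from wrist grip ends, 2 views (px /.75)
e=[tri([w0,w1],[(a[0]/.75,a[1]/.75),(b[0]/.75,(b[1]-300)/.75)]) for a,b in (((243,82),(279,320)),((248,142),(282,390)))]
print(e, e[1]-e[0])
E
```

```text
grip [ 0.60582631 -0.06248246  0.15564865] [[-1.1, 1.4], [-0.7, 0.6], [0.3, -2.3], [-3.8, 1.6], [-1.4, 1.0]]
gripW [ 0.60888612 -0.06168487  0.14881218]
hub [0.53647243 0.00305687 0.13053679] [313.59273065 157.17188433] [253.92309156  76.30066089]
[ 0.06935388 -0.06553933  0.02511185] 0.07376019363159156 1.2233980788063563
[array([ 0.60407779, -0.02578166,  0.15851659]), array([ 0.61181538, -0.10208097,  0.15999861])] [ 0.00773759 -0.07629931  0.00148202]
```

```bash
python3 - <<'E'
from h import *
w0=np.load("w0.npy");D=P("side")
a,b=plane(w0,(55/.75,58/.75),0.0),plane(w0,(318/.75,33/.75),0.0);d=b-a;print(a,b,np.arctan2(d[1],d[0]))
im=cv2.imread("pics/side0.png")[130:210,200:400];v=cv2.resize(im,None,fx=4,fy=4,interpolation=3);cv2.imwrite("pics/sc.png",v)
E
```

```text
[0.26517261 0.00512674] [0.73709512 0.04855125] 0.09175780105312345
```

View pics/sc.png

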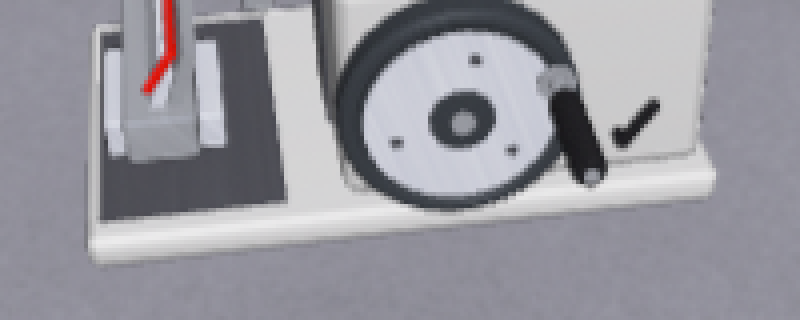

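The zoom shows the base's lower left corner at (223.2,195.5), so I had misread the row by 7 px. Refitting with the known geometry.

```bash
python3 - <<'E'
from h import *
from scipy.optimize import least_squares
S,D=P("scene"),P("side");w0,w1=np.load("w0.npy"),np.load("w1.npy")
a,b=plane(D,(223.2,195.5),0),plane(D,(378,179.2),0);d=b-a;print(a,b,np.linalg.norm(d),np.arctan2(d[1],d[0]))
def pt(x,l): c,s=np.cos(x[2]),np.sin(x[2]);return np.array([x[0]+c*l[0]-s*l[1],x[1]+s*l[0]+c*l[1],.135+l[2]])
def gl(x,y): return [.065*np.sin(x[3]),y,.065*np.cos(x[3])]
k=1/.75
obs=[(S,(342.6,208.1),-.072),(D,(344.2,162.5),-.072),(D,(343.2,165.4),-.072),(w0,(329.2,147.2),-.072),(w1,(372.3,72.5),-.072),
 (w0,(243*k,81*k),-.032),(w0,(250*k,143*k),-.112),(w1,(279*k,19*k),-.032),(w1,(282*k,91*k),-.112),(D,(347.5,175),-.112)]
hob=[(D,(312.3,156.9),0),(w0,(259.4,77),0),(D,(315.7,160.5),-.02)]
f=lambda x:np.concatenate([proj(M,pt(x,gl(x,y)))-u for M,u,y in obs]+[proj(M,pt(x,[0,y,0]))-u for M,u,y in hob]+[[(x[2]-.09)/.01]])
r=least_squares(f,[.535,.005,.09,1.2],loss="soft_l1");print(r.x,np.round(r.fun,1));print("grip",pt(r.x,gl(r.x,-.072)))
E
```

```text
[0.28112451 0.02093572] [0.7303947  0.05794477] 0.45079193948229157 0.08219037401427055
[0.5403126  0.00202824 0.09514309 1.23775634] [-2.3  1.5  0.4  0.7  1.4 -2.2 -1.2  3.1  1.4  2.6  0.5 -0.8 -2.1 -0.7
  0.2 -0.5 -1.  -0.3  0.9 -1.9  2.8 -1.  -2.3  0.3  0.7 -0.1  0.5]
grip [ 0.60830319 -0.06381045  0.15624964]
```

The fit is consistent: hub (0.540, 0.002), yaw 0.09, grip (0.608, -0.064, 0.156). Next: grasp it and try the first few degrees.

```bash
cat >> h.py <<'E'
PSI=.09; Q=quat(PSI); TH0=1.238
HUB=np.array([.5403,.0020,.135])
ex=np.array([np.cos(PSI),np.sin(PSI),0]); ey=np.array([-np.sin(PSI),np.cos(PSI),0]); ez=np.array([0,0,1.])
def at(th,c=HUB,r=.065,y=-.074): return c+y*ey+r*(np.sin(th)*ex+np.cos(th)*ez)
def ft(th):
    F=np.array(read_ft_force()); return F@(np.cos(th)*ex-np.sin(th)*ez), F@(np.sin(th)*ex+np.cos(th)*ez), F@ey
E
python3 - <<'E'
from h import *
g=at(TH0); print(g)
move_ptp(g+[0,0,.09],Q); print("up",read_ft_force())
movel(g,speed=.12); print("down",read_ft_force())
move_gripper(0,60); print(read_finger_gap(),read_grasp_force(),np.round(ft(TH0),1),read_eef_pos(),read_time_s())
read_camera("wrist");im=read_camera("wrist");cv2.imwrite("pics/g.png",np.ascontiguousarray(im[:,:,::-1]))
E
```

```text
[ 0.60813599 -0.06617894  0.15623467]
up [ 0.2389377  -0.02527376  1.24247738]
down [ 0.60721254  0.02844255 -0.11166117]
0.020140246372860174 58.53097915649414 [-2.6  0.1  0. ] [ 0.6080135  -0.0662036   0.15648347] 7.55
```

View pics/g.png

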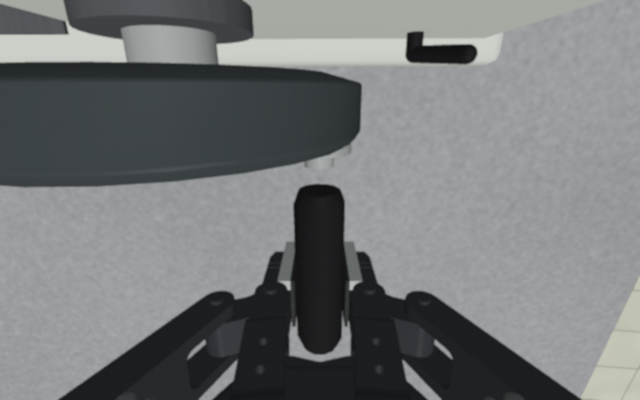

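The grip sits between the pads at (320,270), square to them, and the gap is 20 mm. Turning the first steps.

```bash
cat >> h.py <<'E'
def go(th,log,c=HUB,speed=.06,p=0.0):
    movel(at(th,c),speed=speed)
    if p: pause(p)
    x=np.array(read_eef_pos()); F=np.array(read_ft_force()); log.append([th,*x,*F,read_grasp_force(),read_time_s()])
    if np.linalg.norm(F)>70: raise SystemExit(f"force {F} at {th}")
    return log[-1]
E
python3 - <<'E'
from h import *
log=[]
for i in range(1,7):
    th=TH0+np.radians(8*i); r=go(th,log); a=np.round(ft(th),1); pause(.15); print(round(th,3),a,np.round(ft(th),1),np.round((np.array(r[1:4])-at(th))*1e3,1),round(r[7],1),round(r[8],2))
print(read_finger_gap()); np.save("log0.npy",log)
E
```

```text
1.378 [-0.4 -0.1  0.8] [ 1.1  0.2 -0.6] [-0.1  0.  -0.5] 58.7 7.95
1.517 [ 2.1 -0.1 -0.6] [2.3 0.  0.5] [-0.3 -0.  -0.5] 58.7 8.4
1.657 [ 2.3 -1.4 -0.2] [ 1.8 -2.   0.1] [-0.6 -0.1 -0.5] 58.7 8.85
1.797 [ 1.5 -2.7  0.5] [ 1.7 -2.8  0.4] [-0.8 -0.1 -0.5] 58.8 9.3
1.936 [ 1.5 -5.8  1. ] [ 0.8 -4.8 -0. ] [-1.  -0.1 -0.3] 58.9 9.75
2.076 [ 1.6 -5.7 -0.5] [ 1.5 -7.1  0.4] [-1.  -0.1 -0.1] 59.1 10.2
0.02030433071832758
```

```bash
python3 - <<'E'
from h import *
import threading
rows=[];stop=False
def rd():
    import time
    while not stop:
        try: rows.append((read_time_s(),*read_eef_pos(),*read_ft_force()))
        except Exception as e: rows.append(repr(e)); break
        time.sleep(.002)
t=threading.Thread(target=rd);t.start()
th0=TH0+np.radians(48)
try: movel(at(th0+np.radians(8)),speed=.04)
finally: stop=True
t.join(); print(len(rows)); [print(np.round(r,3) if not isinstance(r,str) else r) for r in rows[::max(1,len(rows)//12)]]
im=read_camera("side")[120:220,250:400];cv2.imwrite("pics/s1.png",cv2.resize(np.ascontiguousarray(im[:,:,::-1]),None,fx=4,fy=4,interpolation=3))
im=read_camera("wrist");cv2.imwrite("pics/w2.png",np.ascontiguousarray(im[:,:,::-1]))
print(read_time_s())
E
```

```text
1
[10.35   0.598 -0.067  0.097 -6.423 -0.878  4.916]
10.825
```

View pics/s1.png

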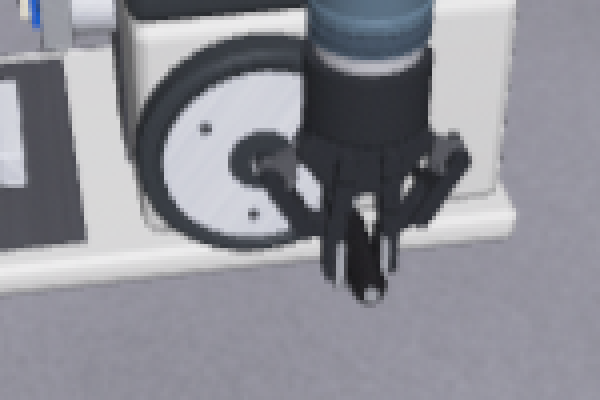

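The side view shows the wheel following: the grip is at about (365,250) in the crop, lower than before, and the holes have moved round. Readings only come at stops, so I do the full turn in small steps and log the force.

```bash
python3 - <<'E'
from h import *
log=[]
try:
    for i in range(8,46):
        th=TH0+np.radians(8*i); r=go(th,log,speed=.06); F=np.array(r[4:7])
        print(8*i,round(th%(2*np.pi),2),np.round([F@(np.cos(th)*ex-np.sin(th)*ez), F@(np.sin(th)*ex+np.cos(th)*ez),F@ey],1),np.round((np.array(r[1:4])-at(th))*1e3,1),round(r[7],1))
finally: np.save("log1.npy",log); print(read_finger_gap(),read_time_s())
E
```

```text
64 2.36 [ 1.3 -8.9  0.3] [-0.5 -0.1  1. ] 59.5
72 2.49 [ 0.5 -9.6  0.8] [ 0.4 -0.   1.7] 59.7
80 2.63 [ 0.9 -9.2  0.5] [1.8 0.  2.3] 59.7
88 2.77 [-0.1 -8.1 -0.3] [3.3 0.1 2.7] 59.5
96 2.91 [-1.7 -6.6 -0.2] [2.6 0.1 1.9] 59.3
104 3.05 [ 0.6 -6.8  0.2] [ 1.4 -0.1  1.3] 60.2
112 3.19 [-0.6 -4.5  0.5] [ 1.1 -0.1  1.1] 60.6
120 3.33 [-0.1 -5.6 -1.1] [ 0.9 -0.2  0.9] 60.7
128 3.47 [ 1.1 -5.8 -1.1] [ 0.7 -0.2  0.7] 60.7
136 3.61 [ 1.3 -5.9 -1. ] [ 0.6 -0.3  0.6] 60.6
144 3.75 [ 0.9 -6.2 -2.5] [ 0.6 -0.3  0.4] 60.5
152 3.89 [ 1.4 -5.3 -1.3] [ 0.5 -0.3  0.2] 60.4
160 4.03 [ 1.1 -5.3 -1.8] [ 0.4 -0.3  0.1] 60.4
168 4.17 [ 0.9 -6.1 -2.5] [ 0.2 -0.4  0. ] 60.3
176 4.31 [ 0.6 -4.3 -2.6] [ 0.1 -0.4 -0.1] 60.2
184 4.45 [ 1.3 -3.2 -3. ] [-0.1 -0.4 -0.3] 60.1
192 4.59 [ 0.6 -4.5 -2.6] [-0.2 -0.4 -0.6] 60.0
200 4.73 [ 0.1 -4.3 -3. ] [-0.5 -0.5 -0.9] 60.0
208 4.87 [-1.6 -5.9 -3.4] [-0.9 -0.5 -1.4] 60.0
216 5.01 [-2.7 -6.7 -3.3] [-1.4 -0.5 -2. ] 60.1
224 5.15 [-4.2 -7.7 -4. ] [-2.2 -0.6 -2.8] 60.1
232 5.29 [-4.9 -9.3 -3.4] [-3.4 -0.7 -3.7] 60.1
240 5.43 [-10.8 -13.1  -5.1] [-5.1 -0.8 -4.8] 59.8
248 5.57 [-11.7  -9.6  -4.9] [-4.7 -0.8 -2.8] 60.0
256 5.71 [-10.1  -5.6  -4.4] [-5.4 -0.8 -2.4] 60.5
264 5.85 [-11.7  -1.7  -3.8] [-7.  -1.  -2.4] 61.0
272 5.99 [-12.4   3.3  -3.2] [-7.4 -1.  -1.5] 61.7
280 6.12 [-12.3   5.4  -2.9] [-6.  -0.8 -0. ] 62.1
288 6.26 [-10.4   4.3  -3. ] [-4.3 -0.6  1. ] 61.9
296 0.12 [-8.4  3.2 -2.1] [-3.1 -0.4  1.5] 61.9
304 0.26 [-7.9  2.2 -2.4] [-2.4 -0.4  1.7] 61.9
312 0.4 [-6.8 -0.9 -2.3] [-1.8 -0.3  1.8] 61.9
320 0.54 [-5.6 -1.5 -2.7] [-1.4 -0.2  1.8] 61.9
328 0.68 [-3.8 -2.8 -1.9] [-1.1 -0.1  1.8] 61.8
336 0.82 [-2.7 -3.2 -2.5] [-0.9 -0.1  1.7] 61.7
344 0.96 [-3.5 -2.5 -1.9] [-0.6 -0.   1.5] 61.7
352 1.1 [-3.7 -3.2 -2.3] [-0.3 -0.   1.2] 61.8
360 1.24 [-2.  -4.1 -1.9] [-0.2  0.   0.6] 61.7
0.02017905549148938 22.225
```

The full turn is done. Now I turn back the same way, so that drag cancels from the average and only the counterweight's torque remains.

```bash
python3 - <<'E'
from h import *
log=[]
try:
    for i in range(44,-1,-1):
        go(TH0+np.radians(8*i),log,speed=.06)
finally: np.save("log2.npy",log); print(read_finger_gap(),read_time_s())
A,B=np.load("log1.npy"),np.load("log2.npy")
A=np.vstack([np.load("log0.npy"),A])
def tan(L):
    d=L[:,1:4]-HUB; th=np.arctan2(d@ex,d@ez); F=L[:,4:7]
    return th%(2*np.pi),(F@ex)*np.cos(th)-(F@ez)*np.sin(th), (F@ex)*np.sin(th)+(F@ez)*np.cos(th)
ta,fa,ra=tan(A);tb,fb,rb=tan(B)
for L,f,t,rr in ((A,fa,ta,ra),(B,fb,tb,rb)): print([(round(x,2),round(y,1),round(z,1)) for x,y,z in zip(t,f,rr)][::2])
g=np.linspace(0,2*np.pi,72,endpoint=False)
m=(np.interp(g,*zip(*sorted(zip(ta,fa))),period=2*np.pi)+np.interp(g,*zip(*sorted(zip(tb,fb))),period=2*np.pi))/2
for n,(t,f) in {"fwd":(ta,fa),"rev":(tb,fb),"mean":(g,m)}.items():
    X=np.c_[np.ones_like(t),np.sin(t),np.cos(t)];c,res,*_=np.linalg.lstsq(X,f,rcond=None)
    # F_tan = c0 + R*sin(th+delta): heavy at angle th+delta; gravity torque(+)=R sin(heavy angle)
    print(n,np.round(c,2),"R",np.hypot(c[1],c[2])*.065,"delta",np.arctan2(c[2],c[1]),"rms",np.std(f-X@c))
E
```

```text
0.020249710338766273 35.725
[(np.float64(1.38), np.float64(-0.4), np.float64(-0.1)), (np.float64(1.66), np.float64(2.3), np.float64(-1.4)), (np.float64(1.95), np.float64(1.6), np.float64(-5.8)), (np.float64(2.35), np.float64(1.2), np.float64(-8.9)), (np.float64(2.59), np.float64(0.5), np.float64(-9.2)), (np.float64(2.87), np.float64(-2.1), np.float64(-6.5)), (np.float64(3.18), np.float64(-0.6), np.float64(-4.5)), (np.float64(3.47), np.float64(1.1), np.float64(-5.8)), (np.float64(3.75), np.float64(0.9), np.float64(-6.2)), (np.float64(4.03), np.float64(1.0), np.float64(-5.3)), (np.float64(4.31), np.float64(0.6), np.float64(-4.4)), (np.float64(4.58), np.float64(0.6), np.float64(-4.5)), (np.float64(4.85), np.float64(-1.8), np.float64(-5.9)), (np.float64(5.1), np.float64(-4.6), np.float64(-7.5)), (np.float64(5.32), np.float64(-12.2), np.float64(-11.8)), (np.float64(5.62), np.float64(-10.6), np.float64(-4.7)), (np.float64(5.87), np.float64(-12.0), np.float64(4.7)), (np.float64(6.2), np.float64(-10.1), np.float64(5.0)), (np.float64(0.22), np.float64(-7.8), np.float64(2.5)), (np.float64(0.51
[... 1006 characters left out ...]
4(7.1), np.float64(-12.9)), (np.float64(2.99), np.float64(10.2), np.float64(-17.2)), (np.float64(2.79), np.float64(9.7), np.float64(-12.1)), (np.float64(2.54), np.float64(11.0), np.float64(3.1)), (np.float64(2.13), np.float64(13.4), np.float64(4.5)), (np.float64(1.76), np.float64(7.7), np.float64(-4.1)), (np.float64(1.47), np.float64(4.3), np.float64(-7.1)), (np.float64(1.19), np.float64(2.5), np.float64(-8.9))]
fwd [-2.73  1.47 -5.29] R 0.35668000401371847 delta -1.3001319569016558 rms 2.6092348507291563
rev [ 2.79  4.15 -4.35] R 0.3909476222450715 delta -0.8095826217095459 rms 2.4842120546138498
mean [ 0.07  2.94 -4.82] R 0.36710143838703974 delta -1.0230836945793789 rms 0.9572888341979839
```

The averaged fit gives a torque of 0.367 N m, inside the stated range, with no offset and a 1 N residual. The heavy side is 1.02 rad behind the grip, so the grip goes to 4.16 rad.

```bash
python3 - <<'E'
from h import *
log=[];T=np.pi+1.023
for th in np.linspace(TH0,T,19)[1:]: go(th,log,speed=.06)
pause(.5); d=np.array(read_eef_pos())-HUB; print(np.arctan2(d@ex,d@ez)%(2*np.pi),np.hypot(d@ex,d@ez),np.round(ft(T),1),read_grasp_force(),read_finger_gap(),read_time_s())
M=P("side");im=np.ascontiguousarray(read_camera("side")[:,:,::-1])
print([(x["at"],x["confidence"]) for x in tip_of("side","crank_grip")[:2]],proj(M,at(T)))
a=cv2.resize(im[110:220,250:400],None,fx=4,fy=4,interpolation=3)
cv2.imwrite("pics/end.png",np.vstack([a,cv2.resize(im[240:400,250:410],(600,150))]))
E
```

```text
4.161036764996956 0.0647759178054913 [ 1.  -2.3 -5.7] 62.75137782096863 0.020039074025937634 42.075
[([296.6, 185.8], 0.48)] [298.05038002 186.23733358]
```

View pics/end.png

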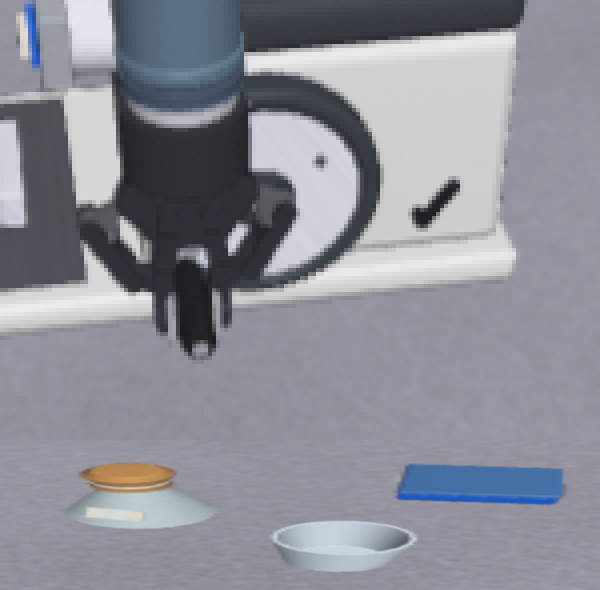

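The grip is held at 4.16 rad, low on the near side at about (195,305) in the crop. The detector agrees within 1.5 px, and the flask, beaker and box stand untouched. Handing in.

```bash
python3 -c "
from bench import *
print(sign_off())"
```

```text
the job is handed in; nothing more can be done
None
```

I turned the wheel one full turn and back by its handle, then handed in with the handle gripped at 4.16 rad, where I estimate the heavy side is straight down. The forward and reverse fits put it within about 16 degrees either side of that. The bench items look untouched, but I got no verdict back from the hand-in.

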